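# Fit the sound paddles to the chopper bases and scrap the damaged ones

## Task

Switch the supply off at the red lever before you handle any paddle. Then push every sound paddle (two full straight blades) fully home on a chopper base of its own, until the drive's spring ball clicks into it, and put every paddle with a snapped or bent blade in the blue scrap tray. When all of them are placed and let go, switch the supply back on with the lever, leaving everything else on the table where it is.

Things in the scene. Friction and masses are not known exactly. Their poses are not given: they have to be found in the camera images.
- sound0_mid (a point): Sound paddle: two straight white blades (+y, -y), 50 mm long from the axis, with cross bars at the ends. 90 mm tall, 140 g: grey hub 40 mm square to 52 mm (foot 58 mm square, 10 mm high), then an orange grip block 26 mm (x) by 34 mm (y). Blades 2 to 36 mm above the foot. 22 mm square hole, 44 mm deep, in the foot: fits a drive at any quarter turn. Starts upright on the mat, any yaw; may be absent. This point: on the axis, 45 mm above the foot, z up
- sound1_mid (a point): Sound paddle: two straight white blades (+y, -y), 50 mm long from the axis, with cross bars at the ends. 90 mm tall, 140 g: grey hub 40 mm square to 52 mm (foot 58 mm square, 10 mm high), then an orange grip block 26 mm (x) by 34 mm (y). Blades 2 to 36 mm above the foot. 22 mm square hole, 44 mm deep, in the foot: fits a drive at any quarter turn. Starts upright on the mat, any yaw; may be absent. This point: on the axis, 45 mm above the foot, z up
- sound2_mid (a point): Sound paddle: two straight white blades (+y, -y), 50 mm long from the axis, with cross bars at the ends. 90 mm tall, 140 g: grey hub 40 mm square to 52 mm (foot 58 mm square, 10 mm high), then an orange grip block 26 mm (x) by 34 mm (y). Blades 2 to 36 mm above the foot. 22 mm square hole, 44 mm deep, in the foot: fits a drive at any quarter turn. Starts upright on the mat, any yaw; may be absent. This point: on the axis, 45 mm above the foot, z up
- odd0_mid (a point): Damaged paddle: blade +y full (50 mm from the axis), blade -y snapped off at 27 mm. 90 mm tall, 140 g: grey hub 40 mm square to 52 mm (foot 58 mm square, 10 mm high), then an orange grip block 26 mm (x) by 34 mm (y). Blades 2 to 36 mm above the foot. 22 mm square hole, 44 mm deep, in the foot: fits a drive at any quarter turn. Starts upright on the mat, any yaw; may be absent. This point: on the axis, 45 mm above the foot, z up
- odd1_mid (a point): Damaged paddle: blade +y full (50 mm from the axis), blade -y bent sideways 55 degrees. 90 mm tall, 140 g: grey hub 40 mm square to 52 mm (foot 58 mm square, 10 mm high), then an orange grip block 26 mm (x) by 34 mm (y). Blades 2 to 36 mm above the foot. 22 mm square hole, 44 mm deep, in the foot: fits a drive at any quarter turn. Starts upright on the mat, any yaw; may be absent. This point: on the axis, 45 mm above the foot, z up
- odd2_mid (a point): Damaged paddle: both blades (+y, -y) snapped short, 31 mm from the axis. 90 mm tall, 140 g: grey hub 40 mm square to 52 mm (foot 58 mm square, 10 mm high), then an orange grip block 26 mm (x) by 34 mm (y). Blades 2 to 36 mm above the foot. 22 mm square hole, 44 mm deep, in the foot: fits a drive at any quarter turn. Starts upright on the mat, any yaw; may be absent. This point: on the axis, 45 mm above the foot, z up
- drive0 (a point): Drive tip of the rightmost chopper base, fixed: pink, 120 mm across, 85 mm high, with a grey boss up to 92 mm. On it a steel drive 20 mm square, 40 mm tall, top 5 mm tapered to 14 mm. This point: centre of the drive's tip, 132 mm up; x, y square to its faces (turned up to 0.4 rad). A paddle fully home has its foot on the boss and its own point 5 mm above this one
- drive1 (a point): Drive tip of the middle chopper base, fixed: pink, 120 mm across, 85 mm high, with a grey boss up to 92 mm. On it a steel drive 20 mm square, 40 mm tall, top 5 mm tapered to 14 mm. This point: centre of the drive's tip, 132 mm up; x, y square to its faces (turned up to 0.4 rad). A paddle fully home has its foot on the boss and its own point 5 mm above this one
- drive2 (a point): Drive tip of the leftmost chopper base, fixed: pink, 120 mm across, 85 mm high, with a grey boss up to 92 mm. On it a steel drive 20 mm square, 40 mm tall, top 5 mm tapered to 14 mm. This point: centre of the drive's tip, 132 mm up; x, y square to its faces (turned up to 0.4 rad). A paddle fully home has its foot on the boss and its own point 5 mm above this one
- ball0 (a joint): Spring ball of drive0: travel inwards in m, 0 = fully out (as at the start, and again once a paddle has clicked home), about 0.001 to 0.0025 while the rim of a paddle's hole squeezes it. The ball sits 18 mm above the boss on the drive's +x face; a paddle merely set on stops on it 20 mm above home; pushing past it takes 5 to 15 N, and it snaps out in the last 8 mm
- ball1 (a joint): Spring ball of drive1: travel inwards in m, 0 = fully out (as at the start, and again once a paddle has clicked home), about 0.001 to 0.0025 while the rim of a paddle's hole squeezes it. The ball sits 18 mm above the boss on the drive's +x face; a paddle merely set on stops on it 20 mm above home; pushing past it takes 5 to 15 N, and it snaps out in the last 8 mm
- ball2 (a joint): Spring ball of drive2: travel inwards in m, 0 = fully out (as at the start, and again once a paddle has clicked home), about 0.001 to 0.0025 while the rim of a paddle's hole squeezes it. The ball sits 18 mm above the boss on the drive's +x face; a paddle merely set on stops on it 20 mm above home; pushing past it takes 5 to 15 N, and it snaps out in the last 8 mm
- scrap: Blue scrap tray, fixed: open box 250 mm (x) by 190 mm (y), 70 mm high, walls and floor 5 mm; origin at the centre of its underside, z up. It and the supply box may change sides of the table
- isolator (a joint): Red supply lever in rad, hinged across the y direction: 0 = off, leaning to the robot (-x); 1.0 = on, leaning away (+x). It stays where it is left (light friction, about 1 N at the ball) and starts on. Counts as off below 0.25 and on above 0.8
- isolator_tip (a point): Centre of the red ball (26 mm across) at the end of the lever; the lever rod is 10 mm thick, 80 mm long and its hinge lies 67 mm above the table, at the middle of the fixed yellow supply box (120 mm along x, 100 mm along y, 45 mm high)
- mat: Green drying mat, fixed, 180 mm (x) by 580 mm (y), 4 mm thick; origin at the centre of its underside. The paddles start on it
- ramekin0: White ramekin, 72 mm across, 45 mm high, behind the bases; bystander, leave where it is; origin at the centre of its underside
- ramekin1: White ramekin, 72 mm across, 45 mm high, behind the bases; bystander, leave where it is; origin at the centre of its underside
Not all that is in view belongs to the job. Leave any turquoise look-alike of the part that bears drive1 alone.

How it is judged:
By the outcome, as a careful person would: the job done as asked, in the order asked, and still so for the second after the job is handed in, with the robot touching nothing.
Of sound0, sound1, sound2 only 2 to 3 are there at a start; the rules pass over those that are not, and their reading is None.
Of odd0, odd1, odd2 only 2 to 3 are there at a start; the rules pass over those that are not, and their reading is None.
At some moment in a run one of sound0, sound1, sound2 may be knocked a few centimetres aside while the robot is not near it.
It also fails if it takes over 210 s, if anything falls off the work surface, if the arm or the gripper's body presses on something with over 40 N, if the wrist force passes 120 N, or if a joint passes its speed limit or range.

## Robot

A 6-joint arm with a two-finger parallel gripper is mounted at the origin on the work surface. World frame = base frame: x ahead of the robot, y to its left, z up, the work surface at z = 0. Lengths are in m, angles in rad, forces in N, time in s.
With the tool pointing down it reaches from about 0.35 to 0.975 m from the base axis. Payload 17.4 kg.
Tool frame: the origin (TCP) lies on the centre line of the jaws, within the pads' length; the fingertips stand 11 mm ahead of it and the grasp point (between the pads) lies 8 mm behind it (robot.tip_extent is the z of the fingertips in the tool frame, in m); z points along the fingers, y is the line along which they close (so a half turn about z gives the same grasp; the last joint's range is limited). The gripper opens to 85 mm and grips with 20 to 120 N. Pads are 22 mm wide; open, the fingers measure 114 mm over their backs; the gripper's body (76 mm by 85 mm) begins 54 mm behind the grasp point. The pads swing forward as they close: fully open they stand 13 mm farther back than shut.
Start: joints at [1.069, 0.116, 1.442, -0, 1.584, -0.038], TCP at [0.302, 0.604, 0.242] pointing down, gripper open.
Joint ranges: [-2.83, 2.83], [-0.83, 2.19], [0.07, 2.5], [-1.14, 4.28], [0.01, 3], [-2.97, 2.97]. Speed limits (rad/s): [1.89, 1.89, 2.22, 3.14, 3.14, 3.14].

## Interface

Orientations are given as a unit quaternion [w, x, y, z].
In Python, from rig import robot gives the robot as it stands.
- The arm moves only by the shell command python3 -m crank 'ROWS'. ROWS is JSON, a list of rows, each a list of 3 entries, a list of its own where there are three numbers: the gripper's target within -1 to 1 (shut at 1, half-way at 0, fully open at -1), then the shift along the tool's x, y, z in mm, then the turn, a rotation vector about the tool's x, y, z in rad. In form: [[grip, [tx, ty, tz], [rx, ry, rz]], ...]. A call has exactly 8 rows; each row is the pose to reach, as a shift and turn from the pose commanded when the call began, along the tool's axes at that moment; what a row does not reach only later rows make up. A row lasts 1/8 s, in which the tool goes at most 62.5 mm and 10.7 degrees, less where a joint would pass 70% of its speed; a pose out of reach is approached as far as the arm can. A call with a gripper value outside its range is refused whole. The fingers move at their own pace and stop on an object; the grip force is fixed at half the most. Time passes only in rows, so rows that repeat a pose let the fingers close, or fill a call up. It gives the time, the measured TCP pose, the force, the opening and the grip force at its end, in the units of the state.
- robot.get_obs(): the state, without advancing time (a new reading comes with each control period).
- robot.capture(name): name is "side" or "top" or "wrist"; returns (picture, depth): 480x640x3 uint8, blue, green, red; 480x640 float32, m along the optical axis (not along the pixel's ray), 0 where there is no reading.
- robot.camera_params(name): a dict with "camera_matrix" (3x3 intrinsics, pixels), "rvec" (rotation vector, rad) and "tvec" (3), from world to camera coordinates, as OpenCV has them. Camera axes: x right, y down, z forward; pixel columns grow to the right and rows downward; lengths in m; the calibration is good to about 2 mm. A picture is of the moment at which its call begins: read the wrist's pose just before it. camera_params takes no time and is no camera call; for the wrist camera it gives the pose at the moment of the call.
- robot.finish_job(): hands the job in; it is judged then, once.
The state is a dict: "clock": time; "q": joint angles; "qd": joint speeds; "joint_torque": joint torques, N m; "tcp_pos": TCP position; "ee_rot": TCP orientation; "wrist_force": force on the tool from outside, world axes, zero at the start; "ft_torque": the same for the moment, N m; "gripper_width": opening from 0.0 (shut) to 1.0 (fully open); "grip_force": force on a finger pad.
Only numpy, scipy, OpenCV 4.12 (cv2) and the standard library are available. Lean on these libraries where they do the work, as an engineer would, in place of code of your own. Each camera call takes 0.05 s, during which the arm holds its last target. There are 200 camera calls.

## Working session

There is one attempt and no reset: what is moved stays moved. The work goes in short steps, Python scripts to look and compute and a shell command to move; the robot and the scene stay as the last step left them, time stands still between calls to the robot, and variables do not carry over. Pictures are saved under pics/ and viewed, at most 14 in all, crops included, and the job is handed in when it is done.

```bash
mkdir -p pics; ls; python3 - <<'E'
from rig import robot
import cv2
o=robot.get_obs();print({k:o[k] for k in ('clock','tcp_pos','ee_rot','gripper_width')},robot.tip_extent)
for n in ('top','side'):
    im,d=robot.capture(n);cv2.imwrite(f'pics/{n}0.png',im)
    import numpy as np;np.save(f'{n}0.npy',d)
    p=robot.camera_params(n);print(n,p)
E
```

```text
pics
{'clock': 0.0, 'tcp_pos': array([0.30187   , 0.60354631, 0.24155334]), 'ee_rot': array([-1.58241327e-04,  2.29824750e-01,  9.73231861e-01, -5.51500681e-04]), 'gripper_width': 0.9985579542579484} 0.011
top {'camera_matrix': array([[458.40280906,   0.        , 319.38879042],
       [  0.        , 458.40280906, 239.43903001],
       [  0.        ,   0.        ,   1.        ]]), 'rvec': array([ 2.15669873, -2.1891538 ,  0.08306873]), 'tvec': array([0.005714  , 0.51269573, 1.12963416])}
side {'camera_matrix': array([[437.18827457,   0.        , 321.98811865],
       [  0.        , 437.18827457, 237.0038676 ],
       [  0.        ,   0.        ,   1.        ]]), 'rvec': array([ 2.06440827, -0.56275941,  0.28064515]), 'tvec': array([-0.44256406,  0.22254779,  0.72580862])}
```

View pics/top0.png

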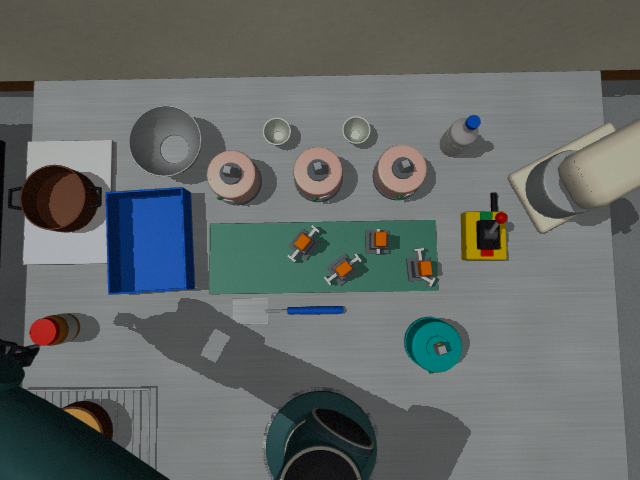

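View pics/side0.png

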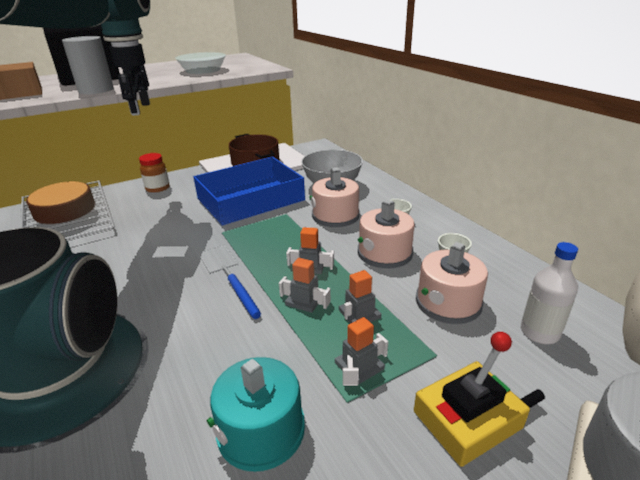

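The top view shows paddles on the mat with orange grips at (304,241), (344,268), (378,240) and (424,268). The pink bases have drives at (403,165), (318,168) and (231,171), and there is a turquoise look-alike at (434,345). The lever ball is at (501,217) and the tray at (150,240).
Candidates: sound paddles are (304,241) and (344,268); (378,240) looks short on both blades and (424,268) looks bent. I'll check these in a crop and measure them.

```bash
cat > h.py <<'E'
import cv2, numpy as np
from rig import robot
from scipy.spatial.transform import Rotation as R
def cam(n):
    p=robot.camera_params(n);Rm=cv2.Rodrigues(p['rvec'])[0];return p['camera_matrix'],Rm,p['tvec'].reshape(3)
def ray(c,px,z):
    K,Rm,t=c;px=np.atleast_2d(np.asarray(px,float))
    d=(np.linalg.inv(K)@np.c_[px,np.ones(len(px))].T).T@Rm; o=-Rm.T@t
    return o+d*((z-o[2])/d[:,2])[:,None]
def cloud(c,d):
    K,Rm,t=c;v,u=np.mgrid[:480,:640]
    P=np.stack([(u-K[0,2])/K[0,0]*d,(v-K[1,2])/K[1,1]*d,d],-1);return (P-t)@Rm
def hsv(im):return cv2.cvtColor(im,cv2.COLOR_BGR2HSV)
def blobs(m,amin=20):
    n,l,s,c=cv2.connectedComponentsWithStats(m.astype(np.uint8));return [(s[i,4],c[i],l==i) for i in range(1,n) if s[i,4]>=amin]
def rect(pts):
    (x,y),(w,h),a=cv2.minAreaRect(pts[:,:2].astype(np.float32)*1000)
    if w<h: w,h,a=h,w,a+90
    return np.array([x,y]),(w,h),(a+90)%180-90   # a = world direction of the long side
def tool():
    o=robot.get_obs();q=o['ee_rot'];r=R.from_quat(np.r_[q[1:],q[0]]);return o,r
def go(xyz,ydir):
    """shift (tool axes, mm) and turn from now for TCP at xyz, tool down, tool y along world angle ydir (deg, mod 180)"""
    o,r=tool();best=None
    for k in (0,180):
        a=np.radians(ydir+k);y=np.array([np.cos(a),np.sin(a),0]);z=np.array([0,0,-1.]);T=R.from_matrix(np.c_[np.cross(y,z),y,z])
        v=(r.inv()*T).as_rotvec()
        if best is None or np.linalg.norm(v)<np.linalg.norm(best):best=v
    s=r.inv().apply(np.asarray(xyz)-o['tcp_pos'])*1000
    print('shift',s.round(1),'turn',best.round(3),'q6 %.2f'%o['q'][5],'tcp',o['tcp_pos'].round(4));return s,best
E
python3 - <<'E'
from h import *
im=cv2.imread('pics/top0.png');d=np.load('top0.npy');c=cam('top');P=cloud(c,d);h=hsv(im)
org=(h[...,0]>5)&(h[...,0]<20)&(h[...,1]>180)&(h[...,2]>120)
for a,ce,m in blobs(org):
    if a>60 and ce[0]>250: 
        q=np.argwhere(m)[:,::-1];print('orange',ce.round(1),a,'z',np.median(P[m][:,2]).round(4),rect(ray(c,q,.094)))
red=(h[...,0]<5)&(h[...,1]>180)&(h[...,2]>80)
for a,ce,m in blobs(red):
    if ce[0]>400: print('red',ce,a,np.median(P[m],0),ray(c,ce,.13))
for u in ((403,165),(318,168),(231,171)): 
    w=P[u[1]-15:u[1]+15,u[0]-15:u[0]+15].reshape(-1,3);t=w[(w[:,2]>.12)&(w[:,2]<.14)];print('drive',len(t),t.mean(0),rect(t))
blue=(h[...,0]>105)&(h[...,0]<125)&(h[...,1]>150)
for a,ce,m in blobs(blue,2000): print('tray',ce,P[m].min(0),P[m].max(0))
cr=cv2.resize(im[210:300,280:450],None,fx=4.5,fy=4.5,interpolation=cv2.INTER_CUBIC);cv2.imwrite('pics/crop0.png',cr)
E
```

```text
orange [380.5 238.5] 141 z 0.0939 (array([ 506.51879883, -147.52285767]), (30.900924682617188, 23.51230812072754), -1.4365463256835938)
orange [301.8 241.5] 142 z 0.0941 (array([502.53417969,  38.71692657]), (32.00542449951172, 24.35958480834961), -39.35294723510742)
orange [343.3 268.4] 147 z 0.0941 (array([437.82250977, -57.42635727]), (32.79373550415039, 24.278104782104492), -54.06732940673828)
orange [425.9 267.6] 145 z 0.0935 (array([ 436.91629028, -249.69955444]), (30.335063934326172, 25.476438522338867), -0.8369293212890625)
red [500.75       217.47826087] 92 [ 0.54484295 -0.40793886  0.15034474] [[ 0.54724379 -0.41641499  0.13      ]]
red [486.42253521 252.46478873] 71 [ 0.47326145 -0.40849515  0.04717585] [[ 0.46804379 -0.38028745  0.13      ]]
drive 89 [ 0.67491413 -0.20248899  0.12959706] (array([ 675.98364258, -203.41687012]), (20.6290340423584, 19.879316329956055), -71.50473976135254)
drive 80 [ 6.73732447e-01 -5.17025691e-04  1.30014615e-01] (array([ 6.74686768e+02, -4.82435226e-01]), (20.43148422241211, 20.037548065185547), 14.276697158813477)
drive 84 [0.66876521 0.2076415  0.13021037] (array([669.91418457, 209.05110168]), (20.9869384765625, 20.661226272583008), -11.922698974609375)
tray [149.18124714 240.55950206] [ 0.38511193 -0.01209017 -0.00360635] [0.64233497 0.51756075 1.16941246]
```

View pics/crop0.png

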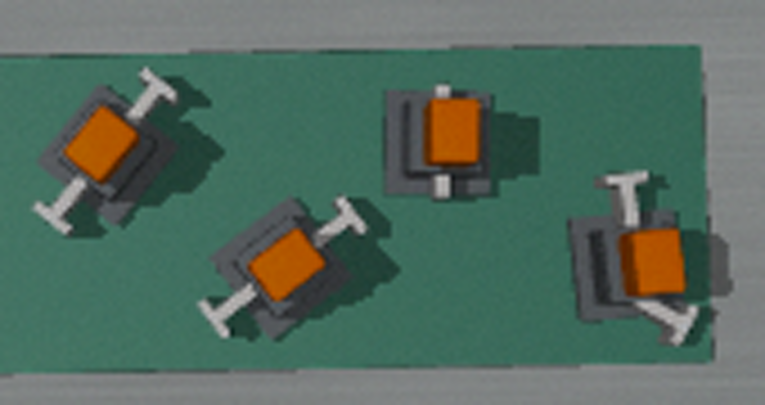

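The crop confirms it: (304,241) and (344,268) are sound, (378,240) has both blades snapped (odd2), and (424,268) has one bent blade (odd1). I'll do the lever first.

```bash
python3 -c "
from h import *
go([.6,-.408,.25],90)"
```

```text
shift [-719.1 -771.3   -7.6] turn [-0.001 -0.    -0.464] q6 -0.04 tcp [0.3019 0.6035 0.2416]
```

```bash
python3 -m crank '[[1,[-40,-43,0],[0,0,-0.06]],[1,[-80,-86,0],[0,0,-0.12]],[1,[-120,-129,0],[0,0,-0.18]],[1,[-160,-172,0],[0,0,-0.24]],[1,[-200,-215,0],[0,0,-0.3]],[1,[-240,-258,0],[0,0,-0.36]],[1,[-280,-300,0],[0,0,-0.42]],[1,[-320,-343,0],[0,0,-0.464]]]'
python3 -c "
from h import *
go([.6,-.408,.25],90)"
```

```text
clock: 1.1
tcp_pos: [0.4348, 0.152, 0.2422]
ee_rot: [0.0, -0.001, 1.0, 0.0]
wrist_force: [0.7, 1.0, -0.3]
gripper_width: -0.001
grip_force: 0.0
shift [-164.  -560.3   -7.7] turn [0.    0.    0.002] q6 -1.29 tcp [0.4348 0.152  0.2422]
```

```bash
python3 -m crank '[[1,[-16,-56,0],[0,0,0]],[1,[-33,-112,0],[0,0,0]],[1,[-49,-168,0],[0,0,0]],[1,[-65,-224,0],[0,0,0]],[1,[-82,-280,0],[0,0,0]],[1,[-98,-336,0],[0,0,0]],[1,[-115,-392,0],[0,0,0]],[1,[-131,-448,0],[0,0,0]]]'
python3 -m crank '[[1,[-15,-55,0],[0,0,0]],[1,[-33,-112,0],[0,0,0]],[1,[-33,-112,20],[0,0,0]],[1,[-33,-112,50],[0,0,0]],[1,[-33,-112,80],[0,0,0]],[1,[-33,-112,112],[0,0,0]],[1,[-33,-112,112],[0,0,0]],[1,[-33,-112,112],[0,0,0]]]'
python3 - <<'E'
from h import *
go([.496,-.408,.130],90)
im,d=robot.capture('side');cv2.imwrite('pics/side1.png',im[200:480,320:640])
E
```

```text
clock: 2.1
tcp_pos: [0.566, -0.2962, 0.2419]
ee_rot: [-0.0, -0.0, 1.0, 0.0]
wrist_force: [0.1, 0.3, 0.7]
gripper_width: 0.001
grip_force: 0.0
clock: 3.1
tcp_pos: [0.5991, -0.406, 0.1317]
ee_rot: [0.0, -0.0, 1.0, -0.0]
wrist_force: [1.0, -0.3, 0.7]
gripper_width: 0.003
grip_force: 0.0
shift [103.1  -1.9   1.6] turn [-0.001  0.001  0.   ] q6 -2.20 tcp [ 0.5991 -0.406   0.1317]
```

View pics/side1.png

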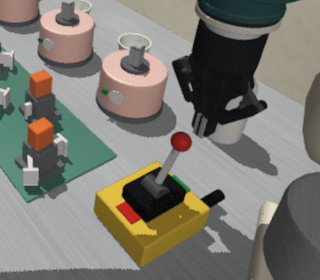

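The closed fingertips (crop 203,125) stand just behind the ball (181,141), so I push towards the robot.

```bash
python3 -m crank '[[1,[15,0,0],[0,0,0]],[1,[30,0,0],[0,0,0]],[1,[45,0,0],[0,0,0]],[1,[60,0,0],[0,0,0]],[1,[75,0,0],[0,0,0]],[1,[90,0,0],[0,0,0]],[1,[100,0,0],[0,0,0]],[1,[105,0,0],[0,0,0]]]'
python3 -m crank '[[1,[-15,0,0],[0,0,0]],[1,[-20,0,-30],[0,0,0]],[1,[-20,0,-80],[0,0,0]],[0,[-20,0,-130],[0,0,0]],[-1,[-20,50,-130],[0,0,0]],[-1,[-20,90,-130],[0,0,0]],[-1,[-20,90,-130],[0,0,0]],[-1,[-20,90,-130],[0,0,0]]]'
python3 - <<'E'
from h import *
im,d=robot.capture('top');cv2.imwrite('pics/top1.png',im);c=cam('top');P=cloud(c,d);h=hsv(im)
red=(h[...,0]<5)&(h[...,1]>180)&(h[...,2]>80)
for a,ce,m in blobs(red):
    if ce[0]>400: print('red',ce,a,np.median(P[m],0))
im,d=robot.capture('wrist');cv2.imwrite('pics/w1.png',im)
print(robot.camera_params('wrist'),tool()[0]['tcp_pos'])
E
```

```text
clock: 4.15
tcp_pos: [0.4974, -0.4058, 0.1308]
ee_rot: [0.005, -0.001, 1.0, -0.0]
wrist_force: [62.3, -2.1, -18.0]
gripper_width: -0.002
grip_force: 30.8
clock: 5.15
tcp_pos: [0.5137, -0.3165, 0.2603]
ee_rot: [-0.0, -0.0, 1.0, -0.0]
wrist_force: [0.2, -0.3, -0.1]
gripper_width: 0.996
grip_force: 0.0
red [502.29310345 248.32758621] 58 [ 0.47639216 -0.40962354  0.14764117]
red [486.26086957 252.52173913] 69 [ 0.47130886 -0.40843227  0.04672832]
{'camera_matrix': array([[431.12158235,   0.        , 322.5090619 ],
       [  0.        , 431.12158235, 238.45260468],
       [  0.        ,   0.        ,   1.        ]]), 'rvec': array([-2.04430926, -2.04049332, -0.33824289]), 'tvec': array([ 0.31634624, -0.53512182,  0.23025859])} [ 0.51367141 -0.31700014  0.26006106]
```

View pics/w1.png

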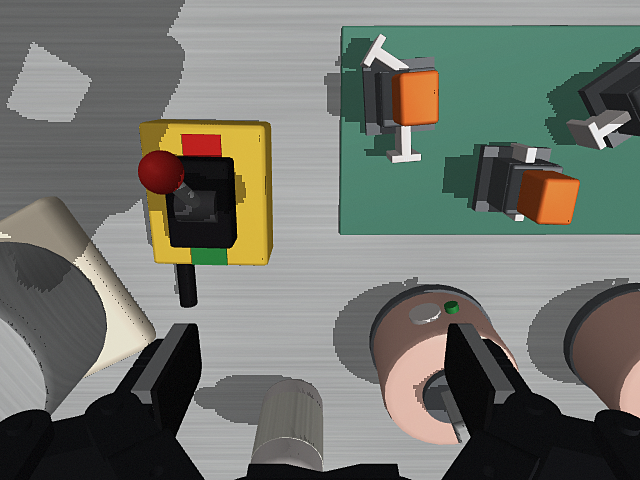

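The wrist view shows the lever down at (160,172), leaning to the robot, so it is off. The bent paddle's grip is at (415,97) and the double-snapped one at (548,195). I'll measure grips and drives from the wrist depth.

```bash
cat >> h.py <<'E'
def look(n='wrist',zlo=.088,zhi=.1):
    c=cam(n);im,d=robot.capture(n);P=cloud(c,d);h=hsv(im);ok=d>0
    org=(h[...,0]>5)&(h[...,0]<20)&(h[...,1]>180)&ok
    for a,ce,m in blobs(org&(P[...,2]>zlo)&(P[...,2]<zhi),60):
        r=rect(P[m]);print('orange px',ce.round(),a,'xy',r[0].round(1),'size',np.round(r[1],1),'long dir %.1f'%r[2],'z %.4f'%np.median(P[m][:,2]))
    for a,ce,m in blobs((h[...,1]<60)&ok&(P[...,2]>.118)&(P[...,2]<.136),60):
        if np.ptp(P[m][:,0])<.04: r=rect(P[m]);print('drive px',ce.round(),a,'xy',r[0].round(1),'size',np.round(r[1],1),'dir %.1f'%r[2],'z %.4f'%P[m][:,2].max())
    return im,P
E
python3 - <<'E'
from h import *
im,P=look()
go([.437,-.25,.17],90)
E
```

```text
orange px [419.  98.] 2093 xy [ 435.9 -253.6] size [33.7 26. ] long dir 5.1 z 0.0934
orange px [557. 200.] 1764 xy [ 506.  -150.1] size [33.8 26.2] long dir -1.7 z 0.0932
drive px [460. 428.] 362 xy [ 677.5 -211.5] size [22.5  9.3] dir 19.7 z 0.1328
shift [76.7 67.  90.1] turn [ 0.    -0.001 -0.001] q6 -2.17 tcp [ 0.5137 -0.317   0.26  ]
```

```bash
python3 - <<'E'
from h import *
go([.4359,-.2536,.072],95.1)
E
```

```text
shift [ 77.7  63.3 188.1] turn [ 0.    -0.001 -0.09 ] q6 -2.17 tcp [ 0.5137 -0.317   0.26  ]
```

```bash
python3 -m crank '[[-1,[40,32,20],[0,0,-0.045]],[-1,[78,63,40],[0,0,-0.09]],[-1,[78,63,80],[0,0,-0.09]],[-1,[78,63,115],[0,0,-0.09]],[-1,[78,63,145],[0,0,-0.09]],[-1,[78,63,170],[0,0,-0.09]],[-1,[78,63,188],[0,0,-0.09]],[-1,[78,63,188],[0,0,-0.09]]]'
python3 -m crank '[[0,[0,0,0],[0,0,0]],[1,[0,0,0],[0,0,0]],[1,[0,0,0],[0,0,0]],[1,[0,0,0],[0,0,0]],[1,[0,0,-40],[0,0,0]],[1,[0,0,-90],[0,0,0]],[1,[0,0,-140],[0,0,0]],[1,[0,0,-190],[0,0,0]]]'
python3 - <<'E'
from h import *
go([.455,.42,.262],90)
im,P=look('top',.2,.35);cv2.imwrite('pics/top2.png',im)
E
```

```text
clock: 6.3
tcp_pos: [0.4353, -0.2532, 0.0713]
ee_rot: [-0.001, -0.045, 0.999, 0.001]
wrist_force: [-0.3, -0.5, 0.9]
gripper_width: 1.0
grip_force: 0.0
clock: 7.3
tcp_pos: [0.4356, -0.2531, 0.2639]
ee_rot: [0.0, -0.045, 0.999, -0.0]
wrist_force: [0.3, -1.2, -1.0]
gripper_width: 0.295
grip_force: 59.3
shift [-80.  668.6   1.9] turn [-0.    0.    0.09] q6 -2.24 tcp [ 0.4356 -0.2531  0.2639]
drive px [405. 164.] 88 xy [ 675.9 -203.4] size [20.5 20.1] dir -72.8 z 0.1353
drive px [317. 166.] 84 xy [ 6.742e+02 -5.000e-01] size [20.4 20.3] dir 13.5 z 0.1357
drive px [227. 170.] 89 xy [669.7 209.1] size [21.3 20.3] dir 81.8 z 0.1359
```

```bash
python3 -m crank '[[1,[-6,55,0],[0,0,0.02]],[1,[-12,110,0],[0,0,0.03]],[1,[-18,165,0],[0,0,0.04]],[1,[-24,220,0],[0,0,0.05]],[1,[-30,275,0],[0,0,0.06]],[1,[-36,330,0],[0,0,0.07]],[1,[-45,385,0],[0,0,0.08]],[1,[-53,440,0],[0,0,0.09]]]'
python3 - <<'E'
from h import *
go([.455,.42,.075],90)
im,d=robot.capture('top');P=cloud(cam('top'),d)
h=hsv(im);b=(h[...,0]>105)&(h[...,0]<125)&(h[...,1]>150)&(P[...,2]>.06)&(P[...,2]<.08)
for a,ce,m in blobs(b,50):print(ce,a,P[m].min(0),P[m].max(0))
E
```

```text
clock: 8.35
tcp_pos: [0.4486, 0.1917, 0.2622]
ee_rot: [0.0, -0.0, 1.0, 0.0]
wrist_force: [1.1, -0.6, -1.0]
gripper_width: 0.294
grip_force: 59.6
shift [ -6.3 228.3 187.2] turn [0. 0. 0.] q6 -1.22 tcp [0.4486 0.1917 0.2622]
[137.45517241 202.32643678] 435 [0.50535353 0.32583518 0.06003803] [0.64255061 0.517486   0.07561678]
[109.87272727 282.10909091] 110 [0.38514787 0.48116624 0.06029245] [0.4642969  0.5100563  0.07519852]
```

```bash
python3 -m crank '[[1,[-2,55,0],[0,0,0]],[1,[-4,110,0],[0,0,0]],[1,[-5,165,0],[0,0,0]],[1,[-6,215,20],[0,0,0]],[1,[-6,228,60],[0,0,0]],[1,[-6,228,110],[0,0,0]],[1,[-6,228,150],[0,0,0]],[1,[-6,228,175],[0,0,0]]]'
python3 -m crank '[[1,[0,0,8],[0,0,0]],[1,[0,0,10],[0,0,0]],[0,[0,0,10],[0,0,0]],[-1,[0,0,10],[0,0,0]],[-1,[0,0,10],[0,0,0]],[-1,[0,0,-40],[0,0,0]],[-1,[0,0,-100],[0,0,0]],[-1,[0,0,-160],[0,0,0]]]'
python3 - <<'E'
from h import *
look()
im,P=look('top',.05,.1);cv2.imwrite('pics/top3.png',im)
go([.502,.037,.225],90)
E
```

```text
clock: 9.4
tcp_pos: [0.4542, 0.4172, 0.0845]
ee_rot: [-0.001, -0.0, 1.0, -0.001]
wrist_force: [-0.3, -0.2, -1.3]
gripper_width: 0.292
grip_force: 60.3
clock: 10.4
tcp_pos: [0.4547, 0.4176, 0.2495]
ee_rot: [0.0, -0.0, 1.0, 0.0]
wrist_force: [0.9, 0.7, 0.4]
gripper_width: 0.999
grip_force: 0.0
orange px [323. 215.] 1748 xy [454.6 417.8] size [33.8 25.5] long dir -0.7 z 0.0944
orange px [ 35. 179.] 164 xy [673.6 684.7] size [100.8  23.8] long dir -49.7 z 0.0661
orange px [ 80. 218.] 74 xy [572.  581.6] size [56.5  7. ] long dir -40.2 z 0.0651
orange px [380. 239.] 183 xy [ 506.  -146.6] size [32.6 25.9] long dir -1.0 z 0.0932
orange px [302. 242.] 159 xy [502.3  38.2] size [33.5 25.4] long dir -40.2 z 0.0937
orange px [143. 264.] 202 xy [456.1 417.9] size [30.7 25. ] long dir -0.4 z 0.0942
orange px [343. 268.] 151 xy [437.6 -57.5] size [33.  24.8] long dir -53.6 z 0.0937
drive px [405. 164.] 86 xy [ 676.3 -203.4] size [21.4 19.6] dir -71.9 z 0.1355
drive px [317. 166.] 81 xy [ 6.744e+02 -5.000e-01] size [21.2 20.1] dir 13.3 z 0.1359
drive px [227. 170.] 86 xy [670.3 208.8] size [21.1 20.4] dir -9.8 z 0.1357
drive px [441. 349.] 87 xy [ 253.9 -271.2] size [19.1 19. ] dir -73.2 z 0.1350
shift [ -45.6 -382.    28.3] turn [0.007 0.008 0.   ] q6 -0.87 tcp [0.4561 0.4188 0.2554]
```

View pics/top3.png

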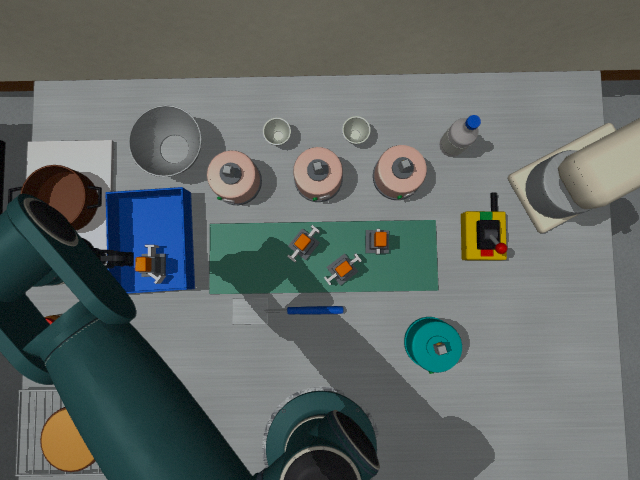

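The bent paddle stands in the tray at (148,264) and the rest are unmoved. Next is odd2.

```bash
python3 -m crank '[[-1,[-5,-55,0],[0,0,0]],[-1,[-10,-110,0],[0,0,0]],[-1,[-15,-165,0],[0,0,0]],[-1,[-20,-220,0],[0,0,0]],[-1,[-25,-275,0],[0,0,0]],[-1,[-30,-330,0],[0,0,0]],[-1,[-35,-385,0],[0,0,0]],[-1,[-40,-440,0],[0,0,0]]]'
python3 - <<'E'
from h import *
look()
go([.506,-.150,.072],88.3)
E
```

```text
clock: 11.5
tcp_pos: [0.4948, -0.024, 0.2476]
ee_rot: [0.001, -0.0, 1.0, -0.0]
wrist_force: [1.3, 1.1, 0.4]
gripper_width: 1.0
grip_force: 0.0
orange px [268. 130.] 2092 xy [437.  -59.9] size [34.1 25.6] long dir -53.9 z 0.0935
orange px [409. 225.] 1739 xy [501.8  35.8] size [33.8 25.8] long dir -39.2 z 0.0934
orange px [145. 230.] 1765 xy [ 505.4 -148.7] size [33.6 25.9] long dir -2.1 z 0.0935
drive px [350. 453.] 688 xy [673.   -3.4] size [20.5 20.3] dir 14.5 z 0.1328
shift [ -11.1 -120.7  175.7] turn [-0.002  0.001  0.027] q6 -1.68 tcp [ 0.495  -0.0289  0.2474]
```

```bash
python3 -m crank '[[-1,[-6,-60,10],[0,0,0.03]],[-1,[-11,-120,20],[0,0,0.03]],[-1,[-11,-120,60],[0,0,0.03]],[-1,[-11,-120,100],[0,0,0.03]],[-1,[-11,-120,110],[0,0,0.03]],[-1,[-11,-120,110],[0,0,0.03]],[-1,[-11,-120,110],[0,0,0.03]],[-1,[-11,-120,110],[0,0,0.03]]]'
python3 - <<'E'
from h import *
go([.506,-.1495,.072],88.0)
E
```

```text
clock: 12.55
tcp_pos: [0.5065, -0.1423, 0.1387]
ee_rot: [0.001, 0.015, 1.0, -0.0]
wrist_force: [0.1, 0.3, -1.0]
gripper_width: 1.002
grip_force: 0.0
shift [ 0.5 -7.2 66.7] turn [-0.001  0.002  0.005] q6 -1.86 tcp [ 0.5065 -0.1423  0.1387]
```

```bash
python3 -m crank '[[-1,[0,-7,0],[0,0,0]],[-1,[0,-7,20],[0,0,0]],[-1,[0,-7,45],[0,0,0]],[-1,[0,-7,66],[0,0,0]],[-1,[0,-7,66],[0,0,0]],[0,[0,-7,66],[0,0,0]],[1,[0,-7,66],[0,0,0]],[1,[0,-7,66],[0,0,0]]]'
python3 -m crank '[[1,[0,0,0],[0,0,0]],[1,[0,0,-40],[0,0,0]],[1,[0,0,-90],[0,0,0]],[1,[0,0,-140],[0,0,0]],[1,[3,40,-180],[0,0,0]],[1,[5,95,-180],[0,0,0]],[1,[8,150,-180],[0,0,0]],[1,[10,205,-180],[0,0,0]]]'
python3 - <<'E'
from h import *
go([.575,.42,.252],90)
E
```

```text
clock: 13.55
tcp_pos: [0.5061, -0.1493, 0.0719]
ee_rot: [0.0, 0.015, 1.0, -0.0]
wrist_force: [-0.7, -0.4, -0.2]
gripper_width: 0.374
grip_force: 0.0
clock: 14.55
tcp_pos: [0.5015, 0.0576, 0.2514]
ee_rot: [0.0, 0.015, 1.0, -0.0]
wrist_force: [0.4, 0.5, -1.5]
gripper_width: 0.297
grip_force: 59.7
shift [-62.6 364.4  -0.6] turn [-0.    0.   -0.03] q6 -1.48 tcp [0.5015 0.0576 0.2514]
```

```bash
python3 -m crank '[[1,[-9,55,0],[0,0,-0.03]],[1,[-18,110,0],[0,0,-0.03]],[1,[-28,165,0],[0,0,-0.03]],[1,[-38,220,0],[0,0,-0.03]],[1,[-48,275,0],[0,0,-0.03]],[1,[-57,330,0],[0,0,-0.03]],[1,[-62,362,0],[0,0,-0.03]],[1,[-62,362,30],[0,0,-0.03]]]'
python3 -m crank '[[1,[0,0,50],[0,0,0]],[1,[0,0,100],[0,0,0]],[1,[0,0,135],[0,0,0]],[1,[0,0,145],[0,0,0]],[1,[0,0,147],[0,0,0]],[0,[0,0,147],[0,0,0]],[-1,[0,0,147],[0,0,0]],[-1,[0,0,147],[0,0,0]]]'
python3 -m crank '[[-1,[0,0,-40],[0,0,0]],[-1,[0,0,-30],[0,0,0]],[-1,[0,0,-30],[0,0,0]],[-1,[10,-55,-30],[0,0,0]],[-1,[20,-110,-30],[0,0,0]],[-1,[30,-165,-30],[0,0,0]],[-1,[40,-220,-30],[0,0,0]],[-1,[50,-275,-30],[0,0,0]]]'
python3 - <<'E'
from h import *
im,P=look('wrist');cv2.imwrite('pics/w3.png',im)
look('top')
o=tool()[0];print(o['tcp_pos'],o['q'][5])
E
```

```text
clock: 15.55
tcp_pos: [0.5751, 0.4186, 0.2222]
ee_rot: [0.001, -0.001, 1.0, 0.001]
wrist_force: [0.7, -0.3, -2.1]
gripper_width: 0.296
grip_force: 59.9
clock: 16.55
tcp_pos: [0.575, 0.4161, 0.0753]
ee_rot: [0.001, -0.0, 1.0, 0.0]
wrist_force: [-0.5, -0.1, -1.0]
gripper_width: 0.901
grip_force: 0.0
clock: 17.55
tcp_pos: [0.5238, 0.1393, 0.1037]
ee_rot: [-0.0, -0.0, 1.0, -0.0]
wrist_force: [1.0, -0.0, 0.5]
gripper_width: 0.998
grip_force: 0.0
orange px [ 42. 266.] 6419 xy [501.6  37. ] size [34.7 26.3] long dir -40.3 z 0.0935
drive px [165. 371.] 2042 xy [522.7  95.1] size [22.9 15. ] dir 37.6 z 0.1360
drive px [479. 372.] 2317 xy [522.8 183.3] size [22.9 14.8] dir -37.9 z 0.1360
orange px [143. 214.] 152 xy [574.7 417.7] size [31.5 27.5] long dir 1.1 z 0.0951
orange px [302. 242.] 151 xy [502.2  38.1] size [33.3 25.5] long dir -41.2 z 0.0941
orange px [141. 264.] 149 xy [456.2 418.9] size [30.8 25. ] long dir -0.2 z 0.0951
orange px [343. 268.] 150 xy [437.6 -57.4] size [33.1 24.8] long dir -52.2 z 0.0938
drive px [405. 164.] 86 xy [ 675.7 -203.7] size [21.6 20.1] dir -74.1 z 0.1346
drive px [317. 166.] 77 xy [ 6.745e+02 -6.000e-01] size [20.4 20.1] dir 14.1 z 0.1357
drive px [227. 170.] 87 xy [669.8 208.8] size [20.3 19.2] dir -10.8 z 0.1359
drive px [441. 349.] 84 xy [ 254.1 -270.8] size [20.3 19.6] dir 14.1 z 0.1351
[0.52371339 0.13716003 0.10380213] -1.3581266047384293
```

Both damaged paddles are in the tray at (.456,.418) and (.575,.418). The wrist camera is more consistent close up, so I'll scout drives 2 and 1 from straight above with it.

```bash
python3 -m crank '[[-1,[0,0,-60],[0,0,0]],[-1,[0,0,-120],[0,0,0]],[-1,[-30,10,-160],[0,0,0]],[-1,[-80,30,-190],[0,0,0]],[-1,[-120,55,-190],[0,0,0]],[-1,[-143,70,-190],[0,0,0]],[-1,[-143,70,-190],[0,0,0]],[-1,[-143,70,-190],[0,0,0]]]'
python3 - <<'E'
from h import *
im,P=look();cv2.imwrite('pics/w4.png',im);go([.672,-.002,.29],90)
E
python3 -m crank '[[-1,[0,-55,0],[0,0,0]],[-1,[0,-110,0],[0,0,0]],[-1,[0,-165,0],[0,0,0]],[-1,[0,-205,0],[0,0,0]],[-1,[0,-210,0],[0,0,0]],[-1,[0,-210,0],[0,0,0]],[-1,[0,-210,0],[0,0,0]],[-1,[0,-210,0],[0,0,0]]]'
python3 - <<'E'
from h import *
im,P=look();cv2.imwrite('pics/w5.png',im);go([.502,.037,.15],49.7)
E
```

```text
clock: 18.65
tcp_pos: [0.6674, 0.2111, 0.2937]
ee_rot: [-0.0, -0.0, 1.0, -0.0]
wrist_force: [0.3, 0.4, 0.0]
gripper_width: 0.999
grip_force: 0.0
orange px [605.  76.] 1926 xy [575.3 415.6] size [33.5 26.9] long dir -0.2 z 0.0941
drive px [317. 214.] 828 xy [669.4 207. ] size [20.6 20.1] dir -11.2 z 0.1337
drive px [ 30. 220.] 1014 xy [673.7  -1.8] size [21.1 20.2] dir -75.6 z 0.1339
shift [  -4.7 -212.9    4.2] turn [-0. -0.  0.] q6 -1.30 tcp [0.6672 0.2109 0.2942]
clock: 19.7
tcp_pos: [0.6677, 0.002, 0.2943]
ee_rot: [0.0, -0.001, 1.0, 0.0]
wrist_force: [0.9, -0.3, -0.3]
gripper_width: 0.994
grip_force: 0.0
drive px [605. 214.] 1003 xy [669.6 206. ] size [20.6 20.2] dir 78.1 z 0.1334
drive px [ 39. 221.] 976 xy [ 675.4 -205.3] size [21. 20.] dir -70.9 z 0.1344
drive px [316. 219.] 832 xy [674.3  -2.8] size [20.8 20. ] dir 14.7 z 0.1341
shift [165.7  35.3 144.3] turn [ 0.    -0.     0.705] q6 -1.61 tcp [0.6678 0.0018 0.2943]
```

View pics/w5.png

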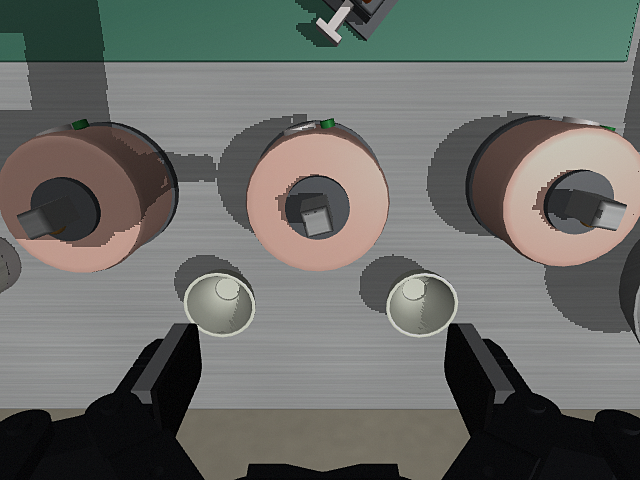

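Wrist view w5 shows three pink drives at (39,221), (316,219) and (605,214), with the ramekins clear at (220,303) and (422,303). Next I grasp sound paddle A.

```bash
python3 -m crank '[[-1,[40,10,0],[0,0,0.18]],[-1,[90,20,20],[0,0,0.36]],[-1,[140,30,50],[0,0,0.54]],[-1,[166,35,90],[0,0,0.705]],[-1,[166,35,120],[0,0,0.705]],[-1,[166,35,130],[0,0,0.705]],[-1,[166,35,130],[0,0,0.705]],[-1,[166,35,130],[0,0,0.705]]]'
python3 - <<'E'
from h import *
im,P=look();cv2.imwrite('pics/w6.png',im);go([.5017,.037,.072],49.7)
E
```

```text
clock: 20.75
tcp_pos: [0.5025, 0.036, 0.1656]
ee_rot: [0.001, 0.345, 0.939, 0.0]
wrist_force: [0.1, -0.6, 0.2]
gripper_width: 1.001
grip_force: 0.0
orange px [321. 258.] 3100 xy [501.5  36.6] size [33.5 25.5] long dir -39.6 z 0.0935
orange px [102. 281.] 3167 xy [437.1 -59.1] size [34.6 26.3] long dir -53.1 z 0.0935
shift [ 1.3  0.3 93.5] turn [ 0.001  0.001 -0.001] q6 -0.85 tcp [0.5024 0.0359 0.1655]
```

```bash
python3 -m crank '[[-1,[1,0,30],[0,0,0]],[-1,[1,0,60],[0,0,0]],[-1,[1,0,85],[0,0,0]],[-1,[1,0,94],[0,0,0]],[0,[1,0,94],[0,0,0]],[1,[1,0,94],[0,0,0]],[1,[1,0,94],[0,0,0]],[1,[1,0,94],[0,0,0]]]'
python3 - <<'E'
from h import *
look()
go([.6694,.207,.26],78.8)
E
```

```text
clock: 21.8
tcp_pos: [0.5015, 0.0366, 0.0712]
ee_rot: [0.001, 0.345, 0.939, 0.0]
wrist_force: [-1.3, -0.2, 7.9]
gripper_width: 0.294
grip_force: 59.7
orange px [322. 373.] 8168 xy [501.7  36.9] size [35.1 25.9] long dir -40.4 z 0.0935
orange px [  3. 411.] 571 xy [446.8 -51.1] size [32.7  2.4] long dir -51.9 z 0.0896
drive px [120. 445.] 5035 xy [470.8   2.6] size [23.4 22.5] dir -41.4 z 0.1360
drive px [241. 429.] 2207 xy [480.7  31.8] size [13.5 11.9] dir 38.7 z 0.1360
drive px [380. 442.] 3225 xy [499.9  46.8] size [37.9 16.1] dir 62.4 z 0.1360
drive px [525. 445.] 5326 xy [530.9  73. ] size [23.1 23.1] dir -38.7 z 0.1360
shift [ -17.7  238.8 -188.5] turn [ 0.001  0.001 -0.509] q6 -0.84 tcp [0.5015 0.0366 0.0713]
```

```bash
python3 -m crank '[[1,[0,0,-50],[0,0,0]],[1,[0,0,-105],[0,0,0]],[1,[0,0,-160],[0,0,0]],[1,[-2,40,-188],[0,0,-0.13]],[1,[-6,90,-188],[0,0,-0.26]],[1,[-10,140,-188],[0,0,-0.39]],[1,[-14,190,-188],[0,0,-0.508]],[1,[-17,230,-188],[0,0,-0.508]]]'
python3 -m crank '[[1,[0,5,0],[0,0,0]],[1,[0,9,0],[0,0,0]],[1,[0,9,0],[0,0,0]],[1,[0,9,0],[0,0,0]],[1,[0,9,0],[0,0,0]],[1,[0,9,0],[0,0,0]],[1,[0,9,0],[0,0,0]],[1,[0,9,0],[0,0,0]]]'
python3 - <<'E'
from h import *
o=robot.get_obs();P=look(zlo=.25,zhi=.3)
go([.6694,.207,.165],78.8)
im,_=robot.capture('side');cv2.imwrite('pics/s4.png',cv2.resize(im[60:260,230:480],None,fx=3,fy=3))
E
```

```text
clock: 22.85
tcp_pos: [0.664, 0.2023, 0.2578]
ee_rot: [-0.0, 0.097, 0.995, -0.0]
wrist_force: [0.8, -0.5, -0.9]
gripper_width: 0.295
grip_force: 59.6
clock: 23.85
tcp_pos: [0.6647, 0.2096, 0.2583]
ee_rot: [-0.0, 0.098, 0.995, -0.0]
wrist_force: [-0.3, -0.0, -0.6]
gripper_width: 0.298
grip_force: 59.7
orange px [322. 357.] 10907 xy [665.  209.6] size [35.  27.5] long dir -10.5 z 0.2801
drive px [ 21. 297.] 1150 xy [673.6  -1.9] size [20.9 20.1] dir -75.0 z 0.1346
shift [-5.1 -1.7 93.3] turn [-0.    -0.    -0.001] q6 -1.11 tcp [0.6647 0.2096 0.2583]
```

View pics/s4.png

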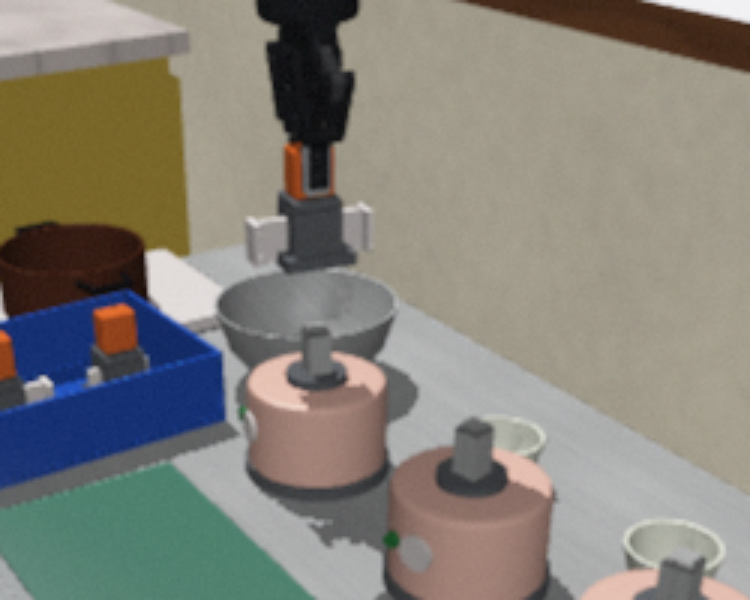

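The side crop shows the paddle hanging upright above the leftmost drive. I correct xy and lower onto the tip.

```bash
python3 -m crank '[[1,[-5,-2,0],[0,0,0]],[1,[-5,-2,20],[0,0,0]],[1,[-5,-2,40],[0,0,0]],[1,[-5,-2,53],[0,0,0]],[1,[-5,-2,53],[0,0,0]],[1,[-5,-2,53],[0,0,0]],[1,[-5,-2,53],[0,0,0]],[1,[-5,-2,53],[0,0,0]]]'
python3 - <<'E'
from h import *
go([.6694,.207,.185],78.8)
E
```

```text
clock: 24.95
tcp_pos: [0.6694, 0.2067, 0.2058]
ee_rot: [0.0, 0.098, 0.995, 0.0]
wrist_force: [-0.1, 0.8, -0.8]
gripper_width: 0.298
grip_force: 59.7
shift [ 0.   0.3 20.8] turn [ 0.     0.001 -0.001] q6 -1.11 tcp [0.6694 0.2067 0.2058]
```

```bash
python3 -m crank '[[1,[0,0,3],[0,0,0]],[1,[0,0,6],[0,0,0]],[1,[0,0,9],[0,0,0]],[1,[0,0,12],[0,0,0]],[1,[0,0,15],[0,0,0]],[1,[0,0,18],[0,0,0]],[1,[0,0,20],[0,0,0]],[1,[0,0,20],[0,0,0]]]'
python3 -c "
from h import *
go([.6694,.207,.159],78.8)"
```

```text
clock: 25.95
tcp_pos: [0.6692, 0.2067, 0.1851]
ee_rot: [-0.0, 0.098, 0.995, -0.0]
wrist_force: [-0.9, -0.2, -2.3]
gripper_width: 0.295
grip_force: 59.7
shift [-0.1  0.4 26.1] turn [-0.    -0.    -0.001] q6 -1.11 tcp [0.6692 0.2067 0.1851]
```

```bash
python3 -m crank '[[1,[0,0,3],[0,0,0]],[1,[0,0,6],[0,0,0]],[1,[0,0,9],[0,0,0]],[1,[0,0,12],[0,0,0]],[1,[0,0,15],[0,0,0]],[1,[0,0,18],[0,0,0]],[1,[0,0,21],[0,0,0]],[1,[0,0,21],[0,0,0]]]'
python3 -m crank '[[1,[0,0,2],[0,0,0]],[1,[0,0,3],[0,0,0]],[1,[0,0,4],[0,0,0]],[1,[0,0,5],[0,0,0]],[1,[0,0,6],[0,0,0]],[1,[0,0,7],[0,0,0]],[1,[0,0,7],[0,0,0]],[1,[0,0,7],[0,0,0]]]'
python3 - <<'E'
from h import *
im,P=look('top',.1,.3);cv2.imwrite('pics/t5.png',im)
look('wrist',.17,.2)
E
```

```text
clock: 26.95
tcp_pos: [0.6691, 0.2065, 0.1634]
ee_rot: [-0.0, 0.098, 0.995, -0.0]
wrist_force: [3.0, -0.8, -4.0]
gripper_width: 0.293
grip_force: 59.3
clock: 27.95
tcp_pos: [0.6694, 0.2067, 0.1593]
ee_rot: [0.001, 0.098, 0.995, 0.0]
wrist_force: [-5.9, -2.4, 13.8]
gripper_width: 0.295
grip_force: 61.6
drive px [405. 164.] 88 xy [ 676.1 -203.6] size [20.9 20.3] dir -71.3 z 0.1351
drive px [317. 166.] 81 xy [674.4  -0.7] size [20.4 20.2] dir 14.6 z 0.1358
drive px [441. 349.] 86 xy [ 253.8 -270.9] size [19.3 19.2] dir 15.0 z 0.1359
orange px [322. 368.] 8958 xy [669.5 207. ] size [34.5 27.1] long dir -9.1 z 0.1814
drive px [322. 227.] 3892 xy [636.4 213.2] size [40.1 32.1] dir 78.2 z 0.1360
```

The block top is at .1814 (home is .182) with 14 N against the boss, so it is seated. I release, rise, and head for B.

```bash
python3 -m crank '[[0,[0,0,-1],[0,0,0]],[-1,[0,0,-1],[0,0,0]],[-1,[0,0,-1],[0,0,0]],[-1,[0,0,-1],[0,0,0]],[-1,[0,0,-40],[0,0,0]],[-1,[0,0,-90],[0,0,0]],[-1,[0,0,-110],[0,0,0]],[-1,[0,0,-110],[0,0,0]]]'
python3 - <<'E'
from h import *
look('wrist',.17,.2);look('top',.08,.2)
im,_=robot.capture('side');cv2.imwrite('pics/s5.png',cv2.resize(im[100:340,230:480],None,fx=2.4,fy=2.4))
go([.4373,-.0595,.166],36.5)
E
```

```text
clock: 29.05
tcp_pos: [0.6696, 0.2068, 0.2685]
ee_rot: [0.001, 0.098, 0.995, 0.0]
wrist_force: [-0.6, 0.0, -0.3]
gripper_width: 1.0
grip_force: 0.0
orange px [322. 248.] 2909 xy [669.5 206.4] size [33.3 25.7] long dir -11.0 z 0.1814
drive px [321. 173.] 1247 xy [636.2 212.9] size [39.9 31.1] dir 79.0 z 0.1360
drive px [ 31. 283.] 1095 xy [673.7  -1.7] size [21.  20.2] dir -75.1 z 0.1338
drive px [323. 286.] 401 xy [714.2 197.8] size [23.5  9.8] dir 81.6 z 0.1297
orange px [142. 264.] 166 xy [456.1 418. ] size [30.7 24.3] long dir -0.6 z 0.0948
orange px [357. 288.] 159 xy [391.7 -88.4] size [33.1 25.3] long dir -54.0 z 0.0938
drive px [405. 164.] 85 xy [ 676.2 -203.6] size [20.8 20. ] dir -69.8 z 0.1359
drive px [317. 166.] 82 xy [674.5  -0.7] size [20.5 20.2] dir 15.3 z 0.1352
drive px [441. 349.] 86 xy [ 253.6 -271.1] size [19.9 18.9] dir 15.9 z 0.1359
shift [ 174.8 -306.1   99.9] turn [-0.002 -0.002  0.737] q6 -1.11 tcp [0.6689 0.2066 0.2651]
```

View pics/s5.png

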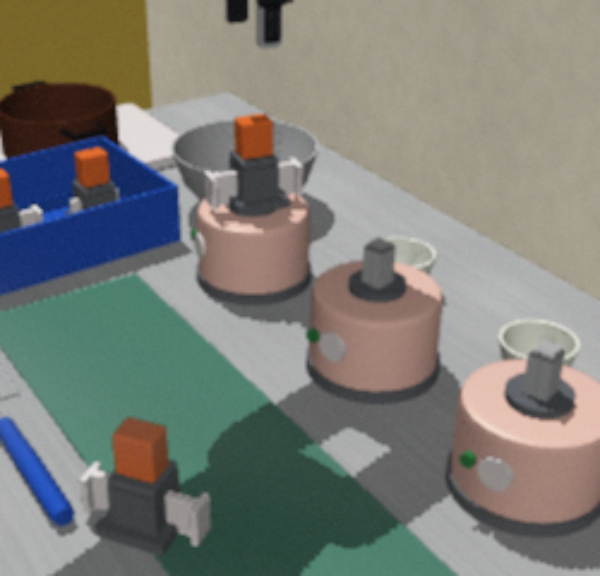

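Paddle A is home on the left base (crop 255,170). B has been knocked to about (.391,-.090), still upright, so I go there.

```bash
python3 - <<'E'
from h import *
go([.391,-.09,.19],36)
E
python3 -m crank '[[-1,[24,-40,0],[0,0,0.1]],[-1,[48,-80,0],[0,0,0.2]],[-1,[73,-120,0],[0,0,0.3]],[-1,[97,-160,0],[0,0,0.4]],[-1,[121,-200,0],[0,0,0.5]],[-1,[145,-240,0],[0,0,0.6]],[-1,[169,-280,20],[0,0,0.7]],[-1,[190,-318,40],[0,0,0.745]]]'
python3 - <<'E'
from h import *
go([.391,-.09,.166],36)
look()
E
```

```text
shift [ 214.3 -345.1   76. ] turn [-0.002 -0.002  0.746] q6 -1.11 tcp [0.6689 0.2066 0.2651]
clock: 30.2
tcp_pos: [0.4193, -0.0688, 0.2254]
ee_rot: [-0.001, 0.455, 0.891, -0.0]
wrist_force: [-0.1, -0.4, 0.9]
gripper_width: 0.997
grip_force: 0.0
shift [ -0.6 -35.3  59.4] turn [-0.001 -0.001 -0.001] q6 -0.85 tcp [ 0.4193 -0.0688  0.2254]
orange px [266. 228.] 2023 xy [390.7 -90.9] size [34.  26.2] long dir -54.2 z 0.0935
```

```bash
python3 -m crank '[[-1,[0,-18,10],[0,0,0]],[-1,[0,-36,30],[0,0,0]],[-1,[0,-36,58],[0,0,0]],[-1,[0,-36,58],[0,0,0]],[-1,[0,-36,58],[0,0,0]],[-1,[0,-36,58],[0,0,0]],[-1,[0,-36,58],[0,0,0]],[-1,[0,-36,58],[0,0,0]]]'
python3 - <<'E'
from h import *
look();go([.3908,-.0908,.072],35.9)
E
```

```text
clock: 31.25
tcp_pos: [0.3917, -0.0892, 0.1696]
ee_rot: [0.0, 0.454, 0.891, 0.0]
wrist_force: [0.1, -0.9, 0.0]
gripper_width: 1.001
grip_force: 0.0
orange px [318. 258.] 3005 xy [390.6 -90.5] size [33.7 25.9] long dir -54.0 z 0.0935
shift [-0.7 -1.7 97.5] turn [0.    0.    0.003] q6 -0.92 tcp [ 0.3917 -0.0892  0.1695]
```

```bash
python3 -m crank '[[-1,[0,-1,30],[0,0,0]],[-1,[0,-1,60],[0,0,0]],[-1,[0,-1,85],[0,0,0]],[-1,[0,-1,98],[0,0,0]],[0,[0,-1,98],[0,0,0]],[1,[0,-1,98],[0,0,0]],[1,[0,-1,98],[0,0,0]],[1,[0,-1,98],[0,0,0]]]'
python3 -m crank '[[1,[0,0,-50],[0,0,0]],[1,[0,0,-105],[0,0,0]],[1,[0,0,-160],[0,0,0]],[1,[0,0,-188],[0,0,0.1]],[1,[0,0,-188],[0,0,0.25]],[1,[0,0,-188],[0,0,0.375]],[1,[0,0,-188],[0,0,0.375]],[1,[0,0,-188],[0,0,0.375]]]'
python3 - <<'E'
from h import *
look(zlo=.25,zhi=.3)
go([.6741,-.0025,.206],14.5)
E
```

```text
clock: 32.3
tcp_pos: [0.3911, -0.0899, 0.072]
ee_rot: [0.001, 0.454, 0.891, 0.0]
wrist_force: [-0.4, -1.0, 5.2]
gripper_width: 0.293
grip_force: 64.3
clock: 33.3
tcp_pos: [0.3908, -0.0898, 0.2593]
ee_rot: [-0.0, 0.611, 0.792, -0.0]
wrist_force: [-0.5, -0.5, -1.8]
gripper_width: 0.293
grip_force: 63.7
orange px [322. 356.] 10846 xy [391.3 -89.6] size [34.7 27.4] long dir -76.2 z 0.2806
drive px [ 83. 407.] 1004 xy [ 252.2 -273.1] size [21.7 21.2] dir 14.2 z 0.1336
drive px [629. 450.] 667 xy [ 672.7 -206.8] size [21.9 16.7] dir -72.2 z 0.1330
shift [ 12.6 296.2  53.3] turn [-0.    -0.     0.003] q6 -0.55 tcp [ 0.3908 -0.0898  0.2593]
```

```bash
python3 -m crank '[[1,[2,50,0],[0,0,0]],[1,[4,100,0],[0,0,0]],[1,[6,150,0],[0,0,0]],[1,[8,200,0],[0,0,0]],[1,[10,250,0],[0,0,0]],[1,[12,290,0],[0,0,0]],[1,[13,296,0],[0,0,0]],[1,[13,296,0],[0,0,0]]]'
python3 -m crank '[[1,[0,0,20],[0,0,0]],[1,[0,0,40],[0,0,0]],[1,[0,0,51],[0,0,0]],[1,[0,0,51],[0,0,0]],[1,[0,0,51],[0,0,0]],[1,[0,0,51],[0,0,0]],[1,[0,0,51],[0,0,0]],[1,[0,0,51],[0,0,0]]]'
python3 - <<'E'
from h import *
look(zlo=.2,zhi=.25)
go([.6742,-.0025,.185],14.5)
E
```

```text
clock: 34.35
tcp_pos: [0.6739, -0.0028, 0.2588]
ee_rot: [-0.0, 0.611, 0.791, -0.0]
wrist_force: [-0.2, 0.5, -1.7]
gripper_width: 0.293
grip_force: 63.6
clock: 35.35
tcp_pos: [0.6741, -0.0028, 0.2085]
ee_rot: [0.0, 0.612, 0.791, 0.0]
wrist_force: [0.2, 0.2, -1.0]
gripper_width: 0.294
grip_force: 63.6
orange px [322. 357.] 10765 xy [674.8  -2.7] size [34.9 27.2] long dir -75.7 z 0.2298
shift [ 0.3  0.2 23.4] turn [0.    0.    0.001] q6 -0.30 tcp [ 0.6741 -0.0028  0.2084]
```

```bash
python3 -m crank '[[1,[0,0,4],[0,0,0]],[1,[0,0,8],[0,0,0]],[1,[0,0,11],[0,0,0]],[1,[0,0,14],[0,0,0]],[1,[0,0,17],[0,0,0]],[1,[0,0,20],[0,0,0]],[1,[0,0,23],[0,0,0]],[1,[0,0,23],[0,0,0]]]'
python3 -m crank '[[1,[0,0,3],[0,0,0]],[1,[0,0,6],[0,0,0]],[1,[0,0,9],[0,0,0]],[1,[0,0,12],[0,0,0]],[1,[0,0,15],[0,0,0]],[1,[0,0,18],[0,0,0]],[1,[0,0,21],[0,0,0]],[1,[0,0,21],[0,0,0]]]'
python3 -m crank '[[1,[0,0,2],[0,0,0]],[1,[0,0,3],[0,0,0]],[1,[0,0,4],[0,0,0]],[1,[0,0,5],[0,0,0]],[1,[0,0,6],[0,0,0]],[1,[0,0,7],[0,0,0]],[1,[0,0,7],[0,0,0]],[1,[0,0,7],[0,0,0]]]'
python3 - <<'E'
from h import *
look('wrist',.16,.21);print(tool()[0]['tcp_pos'])
E
```

```text
clock: 36.4
tcp_pos: [0.6739, -0.0029, 0.185]
ee_rot: [-0.0, 0.612, 0.791, -0.0]
wrist_force: [-0.2, 0.0, -0.4]
gripper_width: 0.295
grip_force: 63.6
clock: 37.4
tcp_pos: [0.6737, -0.0028, 0.1632]
ee_rot: [-0.001, 0.612, 0.791, -0.0]
wrist_force: [4.4, 0.3, -5.4]
gripper_width: 0.293
grip_force: 63.2
clock: 38.4
tcp_pos: [0.6741, -0.0029, 0.16]
ee_rot: [0.001, 0.612, 0.791, 0.0]
wrist_force: [-10.1, -0.3, 19.4]
gripper_width: 0.294
grip_force: 66.3
orange px [322. 361.] 10007 xy [674.4  -2.6] size [35.3 27.4] long dir -77.8 z 0.1814
drive px [321. 227.] 3845 xy [665.9  30.1] size [40.2 31.8] dir 14.0 z 0.1360
[ 0.67408127 -0.00296343  0.15998134]
```

Same seated height (.1814) and contact force. I release, rise, and look.

```bash
python3 -m crank '[[0,[0,0,-1],[0,0,0]],[-1,[0,0,-1],[0,0,0]],[-1,[0,0,-1],[0,0,0]],[-1,[0,0,-1],[0,0,0]],[-1,[0,0,-40],[0,0,0]],[-1,[0,0,-90],[0,0,0]],[-1,[0,0,-130],[0,0,0]],[-1,[0,0,-130],[0,0,0]]]'
python3 - <<'E'
from h import *
look('wrist',.16,.2)
im,d=robot.capture('top');c=cam('top');P=cloud(c,d);h=hsv(im)
red=(h[...,0]<5)&(h[...,1]>180)&(h[...,2]>80)
for a,ce,m in blobs(red):
    if ce[0]>400: print('red',ce,a,np.median(P[m],0))
im,_=robot.capture('side');cv2.imwrite('pics/s6.png',im)
go([.42,-.4095,.29],90)
E
```

```text
clock: 39.45
tcp_pos: [0.6748, -0.0029, 0.2912]
ee_rot: [0.002, 0.612, 0.791, 0.002]
wrist_force: [-0.2, -0.1, 0.1]
gripper_width: 0.998
grip_force: 0.0
orange px [320. 234.] 2594 xy [674.7  -2.8] size [33.5 25.7] long dir -75.5 z 0.1814
drive px [320. 167.] 1058 xy [666.2  30.1] size [39.9 30.9] dir 14.4 z 0.1360
drive px [320. 273.] 403 xy [686.2 -46.6] size [23.7 11.4] dir 12.5 z 0.1301
drive px [263. 432.] 674 xy [ 675.5 -205.9] size [22.3 20.4] dir -71.0 z 0.1334
red [500.75789474 247.70526316] 95 [ 0.47686148 -0.40618695  0.14627814]
red [486.26086957 252.52173913] 69 [ 0.47130824 -0.40885557  0.04710667]
shift [-329.8 -347.9   -3.6] turn [-1.000e-03 -1.000e-03 -1.317e+00] q6 -0.30 tcp [ 0.6739 -0.0028  0.2861]
```

View pics/s6.png

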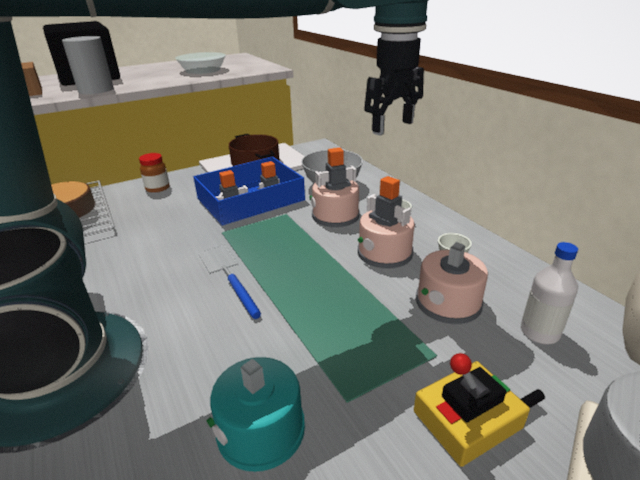

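All four paddles are placed: two home at (335,175) and (388,205), two in the tray at (228,183) and (268,175). Lever ball is at (460,364), still off, so I switch it on.

```bash
python3 -m crank '[[1,[-41,-43,0],[0,0,-0.16]],[1,[-82,-87,0],[0,0,-0.33]],[1,[-123,-130,0],[0,0,-0.5]],[1,[-165,-174,0],[0,0,-0.66]],[1,[-206,-217,0],[0,0,-0.83]],[1,[-247,-261,0],[0,0,-1.0]],[1,[-290,-305,0],[0,0,-1.16]],[1,[-330,-348,0],[0,0,-1.317]]]'
python3 - <<'E'
from h import *
go([.42,-.407,.131],90)
E
```

```text
clock: 40.6
tcp_pos: [0.4186, -0.411, 0.2858]
ee_rot: [-0.001, -0.003, 1.0, 0.001]
wrist_force: [0.7, -0.1, 0.2]
gripper_width: -0.0
grip_force: 0.0
shift [ -1.6   3.8 154.8] turn [ 0.001 -0.001  0.005] q6 -2.40 tcp [ 0.4186 -0.411   0.2858]
```

```bash
python3 -m crank '[[1,[-1,4,45],[0,0,0]],[1,[-1,4,90],[0,0,0]],[1,[-1,4,130],[0,0,0]],[1,[-1,4,155],[0,0,0]],[1,[-1,4,155],[0,0,0]],[1,[-15,4,155],[0,0,0]],[1,[-30,4,155],[0,0,0]],[1,[-45,4,155],[0,0,0]]]'
python3 -m crank '[[1,[-12,0,0],[0,0,0]],[1,[-24,0,0],[0,0,0]],[1,[-36,0,0],[0,0,0]],[1,[-46,0,0],[0,0,0]],[1,[-52,0,0],[0,0,0]],[1,[-55,0,0],[0,0,0]],[1,[-57,0,0],[0,0,0]],[1,[-57,0,0],[0,0,0]]]'
python3 - <<'E'
from h import *
im,d=robot.capture('top');P=cloud(cam('top'),d);h=hsv(im)
red=(h[...,0]<5)&(h[...,1]>180)&(h[...,2]>80)
for a,ce,m in blobs(red):
    if ce[0]>400: print('red',ce,a,np.median(P[m],0))
E
```

```text
clock: 41.6
tcp_pos: [0.4666, -0.4058, 0.1332]
ee_rot: [0.0, -0.0, 1.0, -0.0]
wrist_force: [-1.3, -0.4, 1.3]
gripper_width: -0.005
grip_force: 0.8
clock: 42.6
tcp_pos: [0.5221, -0.4057, 0.1323]
ee_rot: [0.0, -0.0, 1.0, -0.0]
wrist_force: [0.1, -0.4, 0.3]
gripper_width: 0.001
grip_force: 0.1
```

```bash
python3 -m crank '[[1,[-2,0,0],[0,0,0]],[1,[-3,0,0],[0,0,0]],[1,[-4,0,0],[0,0,0]],[1,[-4,0,0],[0,0,0]],[1,[-4,0,0],[0,0,0]],[1,[-4,0,0],[0,0,0]],[1,[-4,0,0],[0,0,0]],[1,[-4,0,0],[0,0,0]]]'
python3 -m crank '[[1,[20,0,0],[0,0,0]],[1,[40,0,0],[0,0,0]],[1,[45,0,-40],[0,0,0]],[1,[45,0,-90],[0,0,0]],[1,[60,50,-130],[0,0,0]],[1,[70,100,-130],[0,0,0]],[1,[80,150,-130],[0,0,0]],[1,[80,150,-130],[0,0,0]]]'
python3 - <<'E'
from h import *
im,d=robot.capture('top');P=cloud(cam('top'),d);h=hsv(im);cv2.imwrite('pics/top9.png',im)
red=(h[...,0]<5)&(h[...,1]>180)&(h[...,2]>80)
for a,ce,m in blobs(red):
    if ce[0]>400: print('red',ce,a,np.median(P[m],0))
E
```

```text
clock: 43.65
tcp_pos: [0.5262, -0.4057, 0.1324]
ee_rot: [0.0, -0.0, 1.0, -0.0]
wrist_force: [0.3, -0.8, -0.1]
gripper_width: 0.0
grip_force: 0.2
clock: 44.65
tcp_pos: [0.4447, -0.2536, 0.2631]
ee_rot: [0.001, -0.001, 1.0, -0.0]
wrist_force: [0.2, -0.3, -1.4]
gripper_width: 0.001
grip_force: 0.0
```

View pics/top9.png

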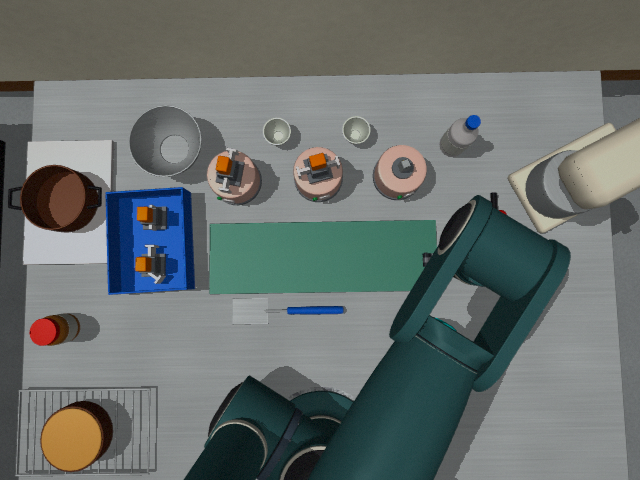

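The arm hides the lever; a sliver of red shows at (502,212). I move aside and check.

```bash
python3 -m crank '[[1,[0,50,0],[0,0,0]],[1,[0,100,0],[0,0,0]],[1,[0,150,0],[0,0,0]],[1,[0,200,0],[0,0,0]],[1,[0,250,0],[0,0,0]],[1,[0,250,0],[0,0,0]],[1,[0,250,0],[0,0,0]],[1,[0,250,0],[0,0,0]]]'
python3 - <<'E'
from h import *
im,d=robot.capture('top');P=cloud(cam('top'),d);h=hsv(im)
red=(h[...,0]<5)&(h[...,1]>180)&(h[...,2]>80)
for a,ce,m in blobs(red):
    if ce[0]>400: print('red',ce,a,np.median(P[m],0))
look('top',.08,.2)
E
```

```text
clock: 45.7
tcp_pos: [0.4461, -0.0069, 0.2621]
ee_rot: [-0.0, 0.001, 1.0, -0.0]
wrist_force: [-0.8, 0.2, -0.1]
gripper_width: 0.002
grip_force: 0.0
red [500.13333333 214.96666667] 90 [ 0.55058683 -0.4081676   0.14839186]
red [486.33823529 252.52941176] 68 [ 0.47121688 -0.40883301  0.04762982]
orange px [317. 161.] 216 xy [674.7  -1.1] size [33.2 25.7] long dir -75.1 z 0.1815
orange px [223. 165.] 238 xy [669.8 207.8] size [33.7 25.8] long dir -10.1 z 0.1810
orange px [143. 214.] 173 xy [574.5 416.6] size [32.3 26. ] long dir -2.0 z 0.0946
orange px [142. 264.] 171 xy [456.2 417.8] size [30.7 24.2] long dir -0.8 z 0.0951
drive px [231. 152.] 65 xy [710.4 203. ] size [25.1 21.8] dir -28.8 z 0.1331
drive px [334. 162.] 75 xy [687.  -37.3] size [28.1 22. ] dir 87.1 z 0.1314
drive px [405. 164.] 88 xy [ 676.3 -203.6] size [20.9 20. ] dir -70.7 z 0.1357
drive px [302. 170.] 77 xy [666.5  32.5] size [29.6 23.8] dir -74.9 z 0.1338
drive px [441. 349.] 89 xy [ 253.8 -270.7] size [19.6 18.9] dir 14.3 z 0.1357
```

The lever is on, with the ball at x .551 (it started at .545). All paddles are in place and the arm is clear.

```bash
python3 -c "
from rig import robot
print(robot.finish_job())"
```

```text
the job is handed in; nothing more can be done
None
```

The job is handed in, result not shown: I switched the supply off first, seated both sound paddles on the left and middle bases, put both damaged paddles in the tray, and switched the supply back on.

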